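# Index the banding wheel four clicks for the next flower

### The job

The raw flower pot on the indexing banding wheel is getting six evenly spaced flowers, and the wheel has 24 click stops to the turn: bring the next bare place round to the pointer by turning the wheel exactly four clicks clockwise, seen from above. Push it slowly with a fingertip, for instance against one of the two short dark steel pins near its edge, without gripping it or running past the fourth click, and leave it resting in that stop. Do not touch the pot, and leave the other things on the bench where they are.

Things in the scene. Friction and masses are not known exactly. Their poses are not given: they have to be found in the camera images.
- wheel (a joint): angle turned clockwise seen from above, rad; 0 at the start, in a click stop. Stops every 0.262 rad (15 deg), no end stop. Leaving a stop takes a push peaking at about 4 N at a pin, a quarter of the way to the next stop; it falls to nothing half-way, and from there the wheel pulls itself into the next stop, away from a slow finger (14 mm at the pin). Pushed slowly it skips no stop
- wheel_center (a point): centre of the wheel's flat top, on its vertical axis. The wheel is a plain aluminium disc 260 mm across, 22 mm thick, its top 100 mm above the bench. 24 fine radial lines on the rim (every fourth longer) and 24 dimples in its edge mark the stops
- pin_right (a point): middle, half-way up what shows, of one of two equal upright dark steel bat pins on the wheel: 13 mm diameter, 14 mm high above the wheel's top, 110 mm from its axis, turning with it. At the start the pointer lies a quarter turn clockwise from it, seen from above
- pin_left (a point): the same point of the other, equal pin, straight across the wheel from pin_right
- index_base: the wheel's fixed cast-iron stand: origin on the bench below wheel_center, z up. A foot 170 mm across, a post, and on its -x side an upright bracket 26 mm wide, 148 to 160 mm from the axis, 96 mm high, with the ball plunger and the flat pointer (100 mm above the bench), whose tip ends just outside the rim
- pot_center (a point): centre, half-way up, of the raw terracotta flower pot standing loose in the middle of the wheel: 92 mm across, 68 mm high, wavy rim, with three small pale flowers in relief on one side. It rides round with the wheel
- sample_pot_center (a point): centre of a finished glazed flower pot on the bench, 104 mm across, 112 mm high, flowers all round
- slip_jar_center (a point): centre of a closed jar of slip, 68 mm across, 85 mm high
- brush: a brush 190 mm long lying on the bench, origin at its underside, x along it
- sprig_mould_center (a point): centre of a plaster sprig mould, a block 80 by 80 by 26 mm with a flower sunk in its top

How it is judged:
By the outcome, as a careful person would: the job done as asked, in the order asked, and still so for the second after the job is handed in, with the robot touching nothing.
It also fails if it takes over 64 s, if anything falls off the work surface, if the arm or the gripper's body presses on something with over 40 N, if the wrist force passes 120 N, or if a joint passes its speed limit or range.

### The arm

A 6-joint arm with a two-finger parallel gripper is mounted at the origin on the work surface. World frame = base frame: x ahead of the robot, y to its left, z up, the work surface at z = 0. Lengths are in mm, angles in rad, forces in N, time in s.
With the tool pointing down it reaches from about 350 to 725 mm from the base axis. Payload 4.3 kg.
Tool frame: the origin (TCP) lies midway between the tips of the shut fingers; the grasp point (between the pads) lies 19 mm behind it (hold_point_z is the distance from the TCP to the grasp point, in mm); z points along the fingers, y is the direction in which the jaws open and shut (so a half turn about z gives the same grasp; the last joint's range is limited). The gripper opens to 85 mm and grips with 20 to 120 N. Pads are 22 mm wide; open, the fingers measure 114 mm over their backs; the gripper's body (76 mm by 85 mm) begins 54 mm behind the grasp point. The pads swing forward as they close: fully open they stand 13 mm farther back than shut.
Start: joints at [-1.321, 0.377, 0.081, 1.274, 0, 1.46], TCP at [202.463, -538.215, 231.329] pointing down, gripper open.
Joint ranges: [-2.72, 2.72], [-0.84, 1.66], [-1.02, 1.22], [-1.77, 2.12], [-1.37, 1.28], [-3.14, 3.14]. Speed limits (rad/s): [2.57, 2.57, 3.14, 3.14, 3.14, 3.14].

### API

Orientations are given as a unit quaternion [x, y, z, w].
In Python, from rig import state, capture, finish_job, hold_point_z gives the robot as it stands. The module is installed in compiled form; this text tells all that it offers.
- The arm moves only by the tool step_arm, never from a script. Its argument "moves" is one flat list of numbers, 7 for each row, row after row: the turn, a rotation vector about the tool's x, y, z in rad, then the shift along the tool's x, y, z in m, then the gripper command: -1 is fully open, 1 is shut, values between are in proportion. A call has 1 to 20 rows; each row shifts and turns the pose as measured when the row begins, along the tool's axes as they then stand; what a row does not reach is not made up. A row lasts 1/10 s, in which the tool goes at most 50 mm and 8.59 degrees, less where a joint would pass 70% of its speed; a pose out of reach is approached as far as the arm can. A call with a gripper value outside its range is refused whole. The fingers move at their own pace and stop on an object; the grip force is fixed at half the most. Time passes only in rows, so rows that do not move let the fingers close. It gives the time, the measured TCP pose, the force and the opening at its end, in the units of the state.
- state(): the state, without advancing time (a new reading comes with each control period).
- capture(name): name is "scene" or "top" or "wrist"; returns a dict with "color" (420x560x3 uint8, red, green, blue), "z_map" (420x560 float32, mm along the optical axis (not along the pixel's ray), 0 where there is no reading), "K" (3x3 intrinsics, pixels), "R" (3x3) and "t" (3): a world point X has camera coordinates R X + t; the wrist camera has in their place "tool_from_camera" (4x4, takes a point from camera to tool coordinates, whose origin is the TCP and whose axes are the flange's). Camera axes: x right, y down, z forward; pixel columns grow to the right and rows downward; lengths in mm; the calibration is good to about 2 mm. A picture is of the moment at which its call begins: read the wrist's pose just before it.
- finish_job(): hands the job in, once; it reports no verdict.
The state is a dict: "time_s": time; "q": joint angles; "joint_velocities": joint speeds; "tau": joint torques, N m; "ee_pos": TCP position; "eef_rot": TCP orientation; "ft_force": force on the tool from outside, world axes, zero at the start; "ft_torque": the same for the moment, N m; "width": opening from 0.0 (shut) to 1.0 (fully open).
Only numpy, scipy, OpenCV 4.12 (cv2) and the standard library are available. Lean on these libraries where they do the work, as an engineer would, in place of code of your own. Each camera call takes 0.05 s, during which the arm holds its last target.

## Working session

There is one attempt and no reset: what is moved stays moved. The work goes in short steps, Python scripts to look and compute and a tool call to move; the robot and the scene stay as the last step left them, time stands still between calls to the robot, and variables do not carry over. Pictures are saved under pics/ and viewed, and the job is handed in when it is done.

Besides the shell and the picture viewer there is one more tool, called after "Request:" as name(argument=value, ...), one argument or row to a line, values as JSON. step_arm: Moves the arm, as the interface text tells. Its arguments: {"type":"object","properties":{"moves":{"type":"array","items":{"type":"number"}}},"required":["moves"]}

```bash
mkdir -p pics; python3 - <<'E'
from rig import state,capture
import cv2,numpy as np,pickle
s=state();print(s)
for n in("scene","top"):
    c=capture(n);pickle.dump(c,open(n+".pkl","wb"))
    cv2.imwrite(f"pics/{n}0.png",c["color"][:,:,::-1]);print(n,c["K"],c["R"],c["t"])
E
```

```text
{'time_s': 0.0, 'q': array([-1.32130800e+00,  3.78105187e-01,  7.96254488e-02,  1.27440179e+00,
        3.46769642e-05,  1.46045884e+00]), 'joint_velocities': array([ 8.28943865e-04,  9.08815530e-05, -9.26352950e-04,  9.74341960e-04,
        1.27837718e-03,  1.68907114e-03]), 'tau': array([ 1.13230857e-03, -4.63613713e+01,  2.69870192e+01,  2.08815298e-02,
       -1.09455248e-04,  6.30897361e-06]), 'ee_pos': array([ 202.29620549, -537.5363661 ,  230.33665994]), 'eef_rot': array([ 9.83858750e-01,  1.78943770e-01, -5.51841929e-05, -1.04128135e-03]), 'ft_force': array([ 0.06914442, -0.21910557,  0.26881517]), 'ft_torque': array([-0.01664477, -0.02454765, -0.02856703]), 'width': 0.9989648624757205}
scene [[462.72766801   0.         282.58088809]
 [  0.         462.72766801 208.11594325]
 [  0.           0.           1.        ]] [[ 0.76280834  0.64661454 -0.00361551]
 [ 0.43146768 -0.51314919 -0.74196601]
 [-0.4816213   0.56441788 -0.67042775]] [-434.32192595 -141.55518901 1555.11810981]
top [[524.4830463    0.         281.66933464]
 [  0.         524.4830463  208.88593866]
 [  0.           0.           1.        ]] [[-0.02343661 -0.99934822 -0.02745647]
 [-0.99098851  0.026846   -0.13122909]
 [ 0.13188065  0.02413348 -0.99097178]] [  47.66098286  538.98864781 1272.29794597]
```

View pics/scene0.png

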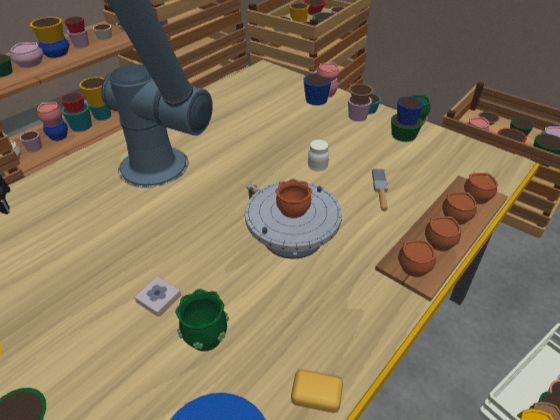

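View pics/top0.png

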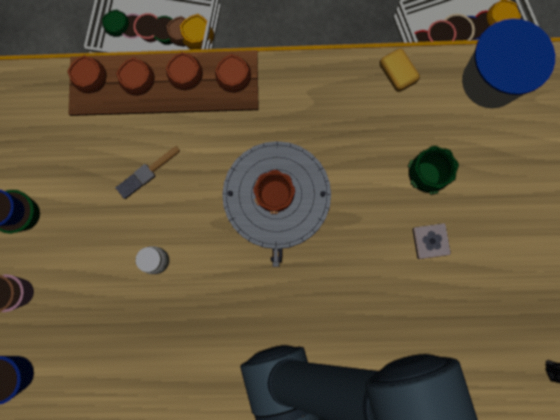

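The top view has the pins at about (230,194) and (323,194), the pointer at (277,255) on the robot's side, and the pot at (274,190). Next I'll measure these.

```bash
cat > h.py <<'E'
import numpy as np,cv2
def ray(c,u,v,z):
    K,R,t=c["K"],c["R"],c["t"]
    d=R.T@np.linalg.inv(K)@np.array([u,v,1.]); o=-R.T@t
    return o+d*(z-o[2])/d[2]
def proj(c,X):
    p=c["K"]@(c["R"]@np.asarray(X,float)+c["t"]); return p[:2]/p[2]
def darkpins(c,boxes,thr=None):
    g=cv2.cvtColor(c["color"],cv2.COLOR_RGB2GRAY).astype(float); out=[]
    for (u,v,r) in boxes:
        p=g[v-r:v+r+1,u-r:u+r+1]; bg=np.median(p); w=np.clip(bg-25-p,0,None)
        yy,xx=np.mgrid[v-r:v+r+1,u-r:u+r+1]
        out.append(((w*xx).sum()/w.sum(),(w*yy).sum()/w.sum(),w.sum(),bg))
    return out
E
python3 - <<'E'
import pickle;from h import *
c=pickle.load(open("top.pkl","rb"));s=pickle.load(open("scene.pkl","rb"))
P=[]
for n,cc,b in(("top",c,[(230,194,6),(323,194,6)]),("scene",s,[(265,231,6),(320,189,6)])):
    for o in darkpins(cc,b):
        X=ray(cc,o[0],o[1],107);P.append(X);print(n,np.round(o,1),X.round(1))
    print("mid",((P[-1]+P[-2])/2).round(1),"dist",np.linalg.norm(P[-1]-P[-2]))
# z-map rim
for n,cc in(("top",c),("scene",s)):
    z=cc["z_map"];v,u=np.nonzero(z>0);zz=z[v,u]
    pc=np.stack([(u-cc["K"][0,2])/cc["K"][0,0]*zz,(v-cc["K"][1,2])/cc["K"][1,1]*zz,zz],1)
    W=(pc-cc["t"])@cc["R"]
    m=(abs(W[:,2]-100)<5)&(np.hypot(W[:,0]-P[0][0],W[:,1]-(P[0][1]+P[1][1])/2)<160)
    q=W[m][:,:2].astype(np.float32);print(n,m.sum(),"z",np.median(W[m][:,2]),"circle",cv2.minEnclosingCircle(q),q.min(0),q.max(0))
    m=(W[:,2]>150)&(W[:,2]<185)&(np.hypot(W[:,0]-P[0][0],W[:,1]-(P[0][1]+P[1][1])/2)<80)
    q=W[m];print("pot",q.min(0),q.max(0))
i=cv2.resize(c["color"][130:280,200:350,::-1],None,fx=4,fy=4,interpolation=2);cv2.imwrite("pics/z0.png",i)
E
```

```text
top [229.8 193.  534.   93. ] [571.9 154.6 107. ]
top [322.6 193.6 471.   92. ] [564.5 -65.1 107. ]
mid [568.2  44.7 107. ] dist 219.88729401050745
scene [ 264.   230.5 1639.   144. ] [564.6 -66.6 107. ]
scene [ 318.9  189.  1584.   153. ] [572.  154.7 107. ]
mid [568.3  44.  107. ] dist 221.41284366955455
top 7580 z 99.70537663279738 circle ((555.8668823242188, 46.337284088134766), 142.78842163085938) [413.29062  -83.644394] [698.2523  174.64806]
pot [520.21919806   1.88778279 152.01659024] [614.07617034  94.66758756 175.56868103]
scene 3938 z 99.90458785055901 circle ((555.556884765625, 42.02318572998047), 143.5139923095703) [413.002   -86.97254] [698.65045 173.20186]
pot [520.71227279  -1.66291229 150.05433291] [615.4684128   95.17966819 173.00785691]
```

View pics/z0.png

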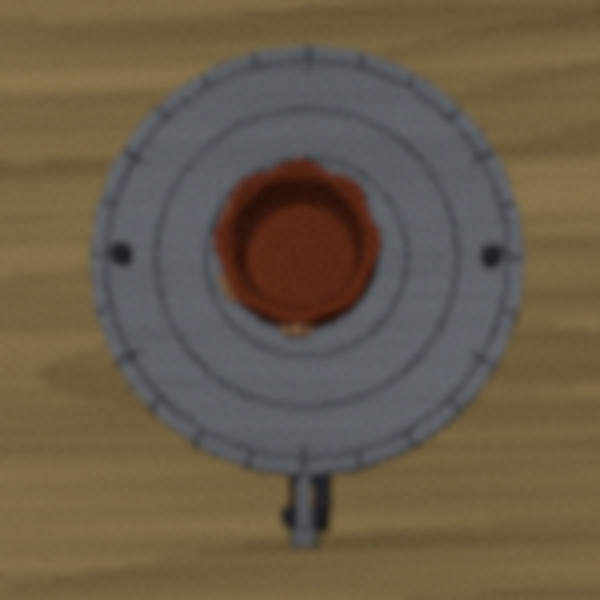

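Both views agree: the wheel centre is at (568, 44.5), and the pins are 220 mm apart as given. I'll push pin_right from its far side, towards −x. The tool's x axis will point along the clockwise tangent and turn with the wheel.

```bash
cat >> h.py <<'E'
from scipy.spatial.transform import Rotation as Ro
def yaw(s):
    x=Ro.from_quat(s["eef_rot"]).as_matrix()[:,0]; return np.degrees(np.arctan2(x[1],x[0]))
def rows(p0,y0,pts,yaws,g=1):
    """rows through world waypoints pts with tool-down yaws (deg)"""
    out=[]
    for p,y in zip(pts,yaws):
        M=Ro.from_euler('z',y0,degrees=True).as_matrix()@np.diag([1,-1,-1])
        d=M.T@(np.array(p)-p0)/1000
        out.append([0,0,round(-np.radians(y-y0),3)]+[round(float(a),4) for a in d]+[g]); p0=np.array(p);y0=y
    return out
C=np.array([568.2,44.4])
E
python3 - <<'E'
from h import *;from rig import state
s=state();p=s["ee_pos"];y=yaw(s);print(y,p)
t=np.array([600,-67,200.]);n=19
for r in rows(p,y,[p+(t-p)*k/n for k in range(1,n+1)],[y+(178-y)*k/n for k in range(1,n+1)]):print(",".join(map(str,r)))
E
```

```text
20.615680250013753 [ 202.30604055 -537.61605371  230.45627281]
0,0,-0.145,0.0283,-0.0158,0.0016,1
0,0,-0.145,0.0303,-0.0116,0.0016,1
0,0,-0.145,0.0316,-0.0071,0.0016,1
0,0,-0.145,0.0323,-0.0025,0.0016,1
0,0,-0.145,0.0324,0.0022,0.0016,1
0,0,-0.145,0.0317,0.0069,0.0016,1
0,0,-0.145,0.0304,0.0114,0.0016,1
0,0,-0.145,0.0284,0.0156,0.0016,1
0,0,-0.145,0.0259,0.0196,0.0016,1
0,0,-0.145,0.0228,0.0231,0.0016,1
0,0,-0.145,0.0192,0.0261,0.0016,1
0,0,-0.145,0.0153,0.0286,0.0016,1
0,0,-0.145,0.011,0.0305,0.0016,1
0,0,-0.145,0.0065,0.0318,0.0016,1
0,0,-0.145,0.0018,0.0324,0.0016,1
0,0,-0.145,-0.0029,0.0323,0.0016,1
0,0,-0.145,-0.0075,0.0316,0.0016,1
0,0,-0.145,-0.012,0.0301,0.0016,1
0,0,-0.145,-0.0162,0.0281,0.0016,1
```

Request:
step_arm(
  moves=[0,0,-0.145,0.028,-0.016,0.0015,1,0,0,-0.145,0.03,-0.012,0.0015,1,0,0,-0.145,0.032,-0.007,0.0015,1,0,0,-0.145,0.032,-0.0025,0.0015,1,0,0,-0.145,0.032,0.002,0.0015,1,0,0,-0.145,0.032,0.007,0.0015,1,0,0,-0.145,0.03,0.0115,0.0015,1,0,0,-0.145,0.028,0.0155,0.0015,1,0,0,-0.145,0.026,0.0195,0.0015,1,0,0,-0.145,0.023,0.023,0.0015,1,0,0,-0.145,0.019,0.026,0.0015,1,0,0,-0.145,0.015,0.0285,0.0015,1,0,0,-0.145,0.011,0.0305,0.0015,1,0,0,-0.145,0.0065,0.032,0.0015,1,0,0,-0.145,0.002,0.0325,0.0015,1,0,0,-0.145,-0.003,0.0325,0.0015,1,0,0,-0.145,-0.0075,0.0315,0.0015,1,0,0,-0.145,-0.012,0.03,0.0015,1,0,0,-0.145,-0.016,0.028,0.0015,1],
)

```text
time_s: 2.0
ee_pos: [582.2, -28.8, 193.1]
eef_rot: [-0.032, 0.999, 0.006, -0.006]
ft_force: [0.6, -0.6, 0.3]
width: -0.002
```

```bash
python3 - <<'E'
from h import *;from rig import state,capture
s=state();p=s["ee_pos"];y=yaw(s);print(s["time_s"],y,p,s["q"].round(2),s["ft_force"],s["width"],Ro.from_quat(s["eef_rot"]).as_matrix()[:,2])
for t,n in(([600,-67,200.],3),):
  for r in rows(p,y,[p+(t-p)*k/n for k in range(1,n+1)],[y+(178-y)*k/n for k in range(1,n+1)]):print(r)
c=capture("wrist");cv2.imwrite("pics/w1.png",c["color"][:,:,::-1])
E
```

```text
2.0 -176.37708883027162 [582.24859117 -28.80284784 193.06945707] [-0.16  0.42  0.04  1.21  0.01 -0.23] [ 0.61575594 -0.57022678  0.26958688] -0.0015130962567660323 [-0.01312556  0.01107593 -0.99985251]
[0, 0, np.float64(-2.062), -0.0051, -0.0131, -0.0023, 1]
[0, 0, np.float64(-2.062), 0.0139, 0.0017, -0.0023, 1]
[0, 0, np.float64(-2.062), -0.008, 0.0115, -0.0023, 1]
```

View pics/w1.png

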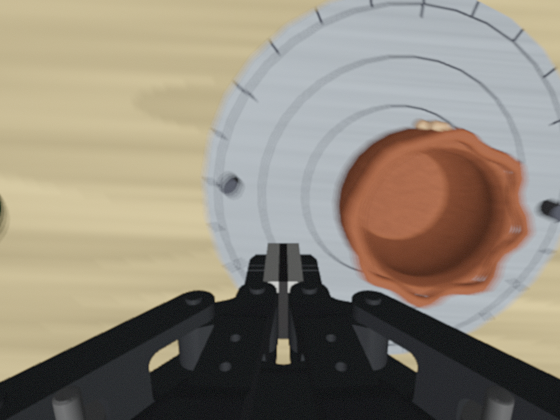

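The wrist view shows pin_right at (230,184) and the shut fingers at (283,260), clear of the pot. The move drifted a little, so I'll correct the pose and then go down behind the pin.

```bash
cat >> h.py <<'E'
def plan(s,wps):
    """wps: list of (x,y,z,yaw,nrows): absolute interpolation from measured pose"""
    R=Ro.from_quat(s["eef_rot"]);p=np.array(s["ee_pos"]);out=[]
    for x,y,z,w,n in wps:
        T=Ro.from_matrix(Ro.from_euler('z',w,degrees=True).as_matrix()@np.diag([1,-1,-1]))
        rv=(R.inv()*T).as_rotvec()/n; dp=(np.array([x,y,z])-p)/n
        for k in range(n):
            out+=list(rv.round(3))+list((R.inv().apply(dp)/1000).round(4))+[1]
            R=R*Ro.from_rotvec(rv);p=p+dp
        
    a=np.array(out).reshape(-1,7)
    for r in a:print(", ".join(f"{v:g}" for v in r)+",")
E
python3 - <<'E'
from h import *;from rig import state
plan(state(),[(600,-67,180,178,4),(600,-67,180,178,1)])
E
```

```text
0.004, -0.003, 0.027, -0.0031, -0.0109, 0.0029, 1,
0.004, -0.003, 0.027, -0.0034, -0.0108, 0.003, 1,
0.004, -0.003, 0.027, -0.0037, -0.0107, 0.003, 1,
0.004, -0.003, 0.027, -0.004, -0.0106, 0.0031, 1,
-0, -0, -0, 0, 0, -0, 1,
```

Request:
step_arm(
  moves=[0.004,-0.003,0.027,-0.003,-0.011,0.003,1,0.004,-0.003,0.027,-0.0035,-0.011,0.003,1,0.004,-0.003,0.027,-0.0035,-0.0105,0.003,1,0.004,-0.003,0.027,-0.004,-0.0105,0.003,1,0,0,0,0,0,0,1,0,0,0,0,0,0,1],
)

```text
time_s: 2.65
ee_pos: [599.1, -72.4, 176.8]
eef_rot: [0.025, 1.0, -0.001, -0.001]
ft_force: [-0.5, 1.4, 0.1]
width: 0.003
```

```bash
python3 - <<'E'
from h import *;from rig import state
s=state();print(s["ee_pos"],yaw(s),s["time_s"])
plan(s,[(598,-67,106,178,8)])
E
```

```text
[599.06693504 -72.38939468 176.82905616] 177.13687648469391 2.65
-0, -0, -0.002, 0.0001, 0.0007, 0.0089, 1,
-0, -0, -0.002, 0.0001, 0.0007, 0.0089, 1,
-0, -0, -0.002, 0.0001, 0.0007, 0.0089, 1,
-0, -0, -0.002, 0.0001, 0.0007, 0.0089, 1,
-0, -0, -0.002, 0.0002, 0.0007, 0.0089, 1,
-0, -0, -0.002, 0.0002, 0.0007, 0.0089, 1,
-0, -0, -0.002, 0.0002, 0.0007, 0.0089, 1,
-0, -0, -0.002, 0.0002, 0.0007, 0.0089, 1,
```

Request:
step_arm(
  moves=[0,0,-0.002,0,0.0006,0.009,1,0,0,-0.002,0,0.0006,0.009,1,0,0,-0.002,0,0.0006,0.009,1,0,0,-0.002,0,0.0006,0.009,1,0,0,-0.002,0,0.0006,0.009,1,0,0,0,0,0.0006,0.007,1,0,0,0,0,0.0006,0.005,1,0,0,0,0,0,0.002,1,0,0,0,0,0,0,1,0,0,0,0,0,0,1],
)

```text
time_s: 3.65
ee_pos: [597.7, -67.0, 111.9]
eef_rot: [0.019, 1.0, -0.001, -0.002]
ft_force: [0.6, 0.2, -0.8]
width: 0.002
```

```bash
python3 - <<'E'
from h import *;from rig import state,capture
s=state();print(s["ee_pos"],yaw(s),s["time_s"],s["ft_force"])
plan(s,[(598,-67,107,178,3)])
c=capture("scene");cv2.imwrite("pics/s2.png",cv2.resize(c["color"][140:290,210:360,::-1],None,fx=4,fy=4))
E
```

```text
[597.68538684 -66.97275464 111.8681551 ] 177.80251263497473 3.65 [ 0.64916516  0.15395877 -0.80961521]
-0.001, -0.001, -0.001, -0.0001, -0, 0.0016, 1,
-0.001, -0.001, -0.001, -0.0001, -0, 0.0016, 1,
-0.001, -0.001, -0.001, -0.0001, -0, 0.0016, 1,
```

View pics/s2.png

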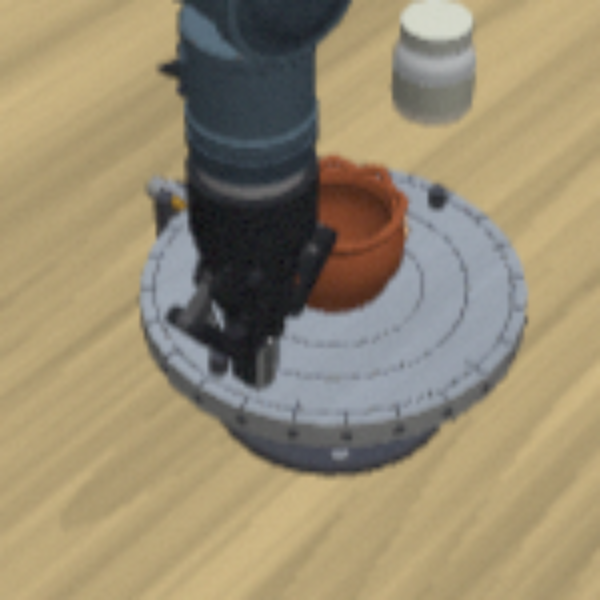

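The finger is behind the pin, which shows at (218,365) in the crop. The right knuckle looks close to the pot, so I'll measure the clearance from depth.

```bash
python3 - <<'E'
from h import *;from rig import state,capture
s=state();R=Ro.from_quat(s["eef_rot"]);p=s["ee_pos"]
for n in("scene","top"):
    cc=capture(n);z=cc["z_map"];v,u=np.nonzero(z>0);zz=z[v,u]
    pc=np.stack([(u-cc["K"][0,2])/cc["K"][0,0]*zz,(v-cc["K"][1,2])/cc["K"][1,1]*zz,zz],1)
    W=(pc-cc["t"])@cc["R"]; T=R.inv().apply(W-p)
    col=cc["color"][v,u].astype(int); dark=(col.max(1)<90)&(col.max(1)-col.min(1)<30)
    for a in range(-100,5,10):
        m=dark&(T[:,2]>=a)&(T[:,2]<a+10)&(abs(T[:,0])<60)&(abs(T[:,1])<90)
        if m.sum()>3:print(n,a,m.sum(),np.percentile(T[m,1],[1,99]).round(),np.percentile(T[m,0],[1,99]).round())
E
```

```text
scene -100 132 [-62.  58.] [-19.  11.]
scene -90 101 [-60.  56.] [-17.   0.]
scene -80 80 [-50.  51.] [-17.  -1.]
scene -70 72 [-43.  40.] [-16.  14.]
scene -60 76 [-37.  36.] [-13.  11.]
scene -50 34 [-29.  24.] [-14.  -5.]
scene -40 16 [-14.   7.] [-11.  -4.]
scene -30 26 [-15.  55.] [-12.  23.]
scene -20 23 [-14.   2.] [-10.   6.]
scene -10 12 [-9.  3.] [-9. 36.]
scene 0 11 [-6.  0.] [27. 34.]
top -100 8 [59. 61.] [-11.   2.]
```

Below 180 mm height the gripper stays within ±43 mm of its axis, which leaves more than 20 mm to the pot. Now I'll go down to 106 mm and approach the pin.

```bash
cat >> h.py <<'E'
OFF=17.;A0=np.degrees(np.arctan2(-65.8-44.4,564.6-568.2))  # pin_right angle
def tcp(th,off=OFF,r=110.,z=106.):
    a=np.radians(A0-th);u=np.array([np.cos(a),np.sin(a)]);t=np.array([np.sin(a),-np.cos(a)])
    q=C+r*u-off*t
    return q[0],q[1],z,np.degrees(np.arctan2(t[1],t[0]))
def fth(s,r=110.):
    """finger angle: th such that contact line at offset OFF"""
    d=s["ee_pos"][:2]-C; a=np.degrees(np.arctan2(d[1],d[0])); 
    return (A0-a+np.degrees(np.arcsin(OFF/np.hypot(*d)))+180)%360-180, np.hypot(*d)
E
python3 - <<'E'
from h import *;from rig import state
s=state();print(A0,fth(s),tcp(0))
plan(s,[(*tcp(0,22)[:2],105.5,tcp(0)[3],7)])
E
```

```text
-91.87106604903374 (np.float64(-8.2984344427704), np.float64(115.33517479964136)) (np.float64(581.5993856356065), np.float64(-66.09640928368808), 106.0, np.float64(178.12893395096626))
-0, -0.001, -0.001, 0.0016, 0.0001, 0.001, 1,
-0, -0.001, -0.001, 0.0016, 0.0001, 0.001, 1,
-0, -0.001, -0.001, 0.0016, 0.0001, 0.001, 1,
-0, -0.001, -0.001, 0.0016, 0.0001, 0.0009, 1,
-0, -0.001, -0.001, 0.0016, 0.0001, 0.0009, 1,
-0, -0.001, -0.001, 0.0016, 0.0001, 0.0009, 1,
-0, -0.001, -0.001, 0.0016, 0.0001, 0.0009, 1,
```

Request:
step_arm(
  moves=[0,0,0,0.0015,0,0.001,1,0,0,0,0.0015,0,0.001,1,0,0,0,0.0015,0,0.001,1,0,0,0,0.0015,0,0.001,1,0,0,0,0.0015,0,0.001,1,0,0,0,0.0015,0,0.001,1,0,0,0,0,0,0,1],
)

```text
time_s: 4.5
ee_pos: [588.4, -67.0, 106.5]
eef_rot: [0.019, 1.0, -0.001, -0.001]
ft_force: [0.7, 0.9, -0.4]
width: -0.002
```

```bash
python3 - <<'E'
from h import *;from rig import state
s=state();print(fth(s),s["ee_pos"],yaw(s),s["ft_force"])
plan(s,[(*tcp(0),3),(*tcp(7),9),(*tcp(14),9)])
E
```

```text
(np.float64(-3.524522954447633), np.float64(113.1821589376308)) [588.42166086 -66.96105932 106.48423811] 177.78251410423084 [ 0.7123463   0.85964338 -0.43077057]
-0.001, -0.001, -0.002, 0.0023, 0.0002, 0.0002, 1,
-0.001, -0.001, -0.002, 0.0023, 0.0002, 0.0002, 1,
-0.001, -0.001, -0.002, 0.0023, 0.0002, 0.0002, 1,
0, 0, 0.014, 0.0015, -0.0001, 0, 1,
0, 0, 0.014, 0.0015, -0.0002, 0, 1,
0, 0, 0.014, 0.0015, -0.0002, 0, 1,
0, 0, 0.014, 0.0015, -0.0002, 0, 1,
0, 0, 0.014, 0.0015, -0.0002, 0, 1,
0, 0, 0.014, 0.0015, -0.0002, 0, 1,
0, 0, 0.014, 0.0015, -0.0003, 0, 1,
0, 0, 0.014, 0.0015, -0.0003, 0, 1,
0, 0, 0.014, 0.0015, -0.0003, 0, 1,
-0, -0, 0.014, 0.0015, -0.0001, 0, 1,
-0, -0, 0.014, 0.0015, -0.0002, 0, 1,
-0, -0, 0.014, 0.0015, -0.0002, 0, 1,
-0, -0, 0.014, 0.0015, -0.0002, 0, 1,
-0, -0, 0.014, 0.0015, -0.0002, 0, 1,
-0, -0, 0.014, 0.0015, -0.0002, 0, 1,
-0, -0, 0.014, 0.0015, -0.0003, 0, 1,
-0, -0, 0.014, 0.0015, -0.0003, 0, 1,
-0, -0, 0.014, 0.0015, -0.0003, 0, 1,
```

Request:
step_arm(
  moves=[0,0,0,0.0015,0,0,1,0,0,0,0.0015,0,0,1,0,0,0,0.0015,0,0,1,0,0,0,0.0015,0,0,1,0,0,0.014,0.0015,-0.0002,0,1,0,0,0.014,0.0015,-0.0002,0,1,0,0,0.014,0.0015,-0.0002,0,1,0,0,0.014,0.0015,-0.0002,0,1,0,0,0.014,0.0015,-0.0002,0,1,0,0,0.014,0.0015,-0.0002,0,1,0,0,0.014,0.0015,-0.0002,0,1,0,0,0.014,0.0015,-0.0002,0,1],
)

```text
time_s: 5.7
ee_pos: [574.1, -68.0, 107.4]
eef_rot: [0.08, 0.997, -0.001, 0.004]
ft_force: [4.5, -0.6, -2.3]
width: 0.002
```

```bash
python3 - <<'E'
from h import *;from rig import state,capture
s=state();print(fth(s),s["ee_pos"],yaw(s),s["ft_force"],s["time_s"])
c=capture("scene");i=cv2.resize(c["color"][140:290,210:360,::-1],None,fx=4,fy=4);cv2.imwrite("pics/s3.png",i)
E
```

```text
(np.float64(3.7955001895434464), np.float64(112.60400468421673)) [574.12594831 -68.04796578 107.443352  ] 170.8179394916689 [ 4.53303647 -0.568251   -2.30761579] 5.7
```

View pics/s3.png

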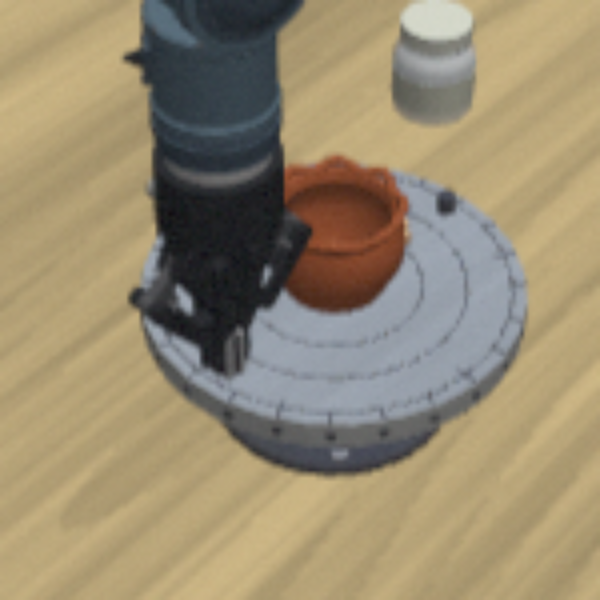

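The finger is in contact at 4.5 N, with finger angle 3.8°, so the geometry agrees. The far pin shows at (446,203) in the crop and I can track the wheel angle with it. Continuing.

```bash
cat >> h.py <<'E'
def wheel(c,guess):
    """wheel angle (deg cw) from pin_left in scene camera"""
    best=None
    for g in np.arange(guess-9,guess+9.1,3):
        a=np.radians(A0+180-g);u,v=proj(c,[*(C+110*np.array([np.cos(a),np.sin(a)])),107]).round().astype(int)
        o=darkpins(c,[(u,v,6)])[0]
        if best is None or o[2]>best[2]:best=o
    X=ray(c,best[0],best[1],107);d=X[:2]-C
    return (A0+180-np.degrees(np.arctan2(d[1],d[0]))+180)%360-180,np.hypot(*d),best[2]
E
python3 - <<'E'
from h import *;from rig import state,capture
s=state();print(wheel(capture("scene"),4));import pickle;print(wheel(pickle.load(open("scene.pkl","rb")),0))
plan(s,[(*tcp(12),9),(*tcp(20),9)])
E
```

```text
(np.float64(4.925087420312963), np.float64(110.16222749944376), np.float64(1846.0))
(np.float64(-2.1610175536573024), np.float64(104.70307040017799), np.float64(1985.0))
-0, 0.001, 0.009, 0.0017, -0.0001, 0.0001, 1,
-0, 0.001, 0.009, 0.0017, -0.0001, 0.0001, 1,
-0, 0.001, 0.009, 0.0017, -0.0001, 0.0002, 1,
-0, 0.001, 0.009, 0.0017, -0.0002, 0.0002, 1,
-0, 0.001, 0.009, 0.0017, -0.0002, 0.0002, 1,
-0, 0.001, 0.009, 0.0017, -0.0002, 0.0002, 1,
-0, 0.001, 0.009, 0.0017, -0.0002, 0.0002, 1,
-0, 0.001, 0.009, 0.0017, -0.0002, 0.0002, 1,
-0, 0.001, 0.009, 0.0017, -0.0002, 0.0002, 1,
-0, 0, 0.016, 0.0017, -0.0001, 0, 1,
-0, 0, 0.016, 0.0017, -0.0002, 0, 1,
-0, 0, 0.016, 0.0017, -0.0002, 0, 1,
-0, 0, 0.016, 0.0017, -0.0002, 0, 1,
-0, 0, 0.016, 0.0017, -0.0003, 0, 1,
-0, 0, 0.016, 0.0017, -0.0003, 0, 1,
-0, 0, 0.016, 0.0017, -0.0003, 0, 1,
-0, 0, 0.016, 0.0017, -0.0003, 0, 1,
-0, 0, 0.016, 0.0017, -0.0004, 0, 1,
```

Request:
step_arm(
  moves=[0,0,0.01,0.0016,-0.0002,0.0002,1,0,0,0.01,0.0016,-0.0002,0.0002,1,0,0,0.01,0.0016,-0.0002,0.0002,1,0,0,0.01,0.0016,-0.0002,0.0002,1,0,0,0.01,0.0016,-0.0002,0.0002,1,0,0,0.01,0.0016,-0.0002,0.0002,1,0,0,0.01,0.0016,-0.0002,0.0002,1,0,0,0.01,0.0016,-0.0002,0.0002,1],
)

```text
time_s: 6.6
ee_pos: [554.9, -66.1, 104.8]
eef_rot: [0.123, 0.992, -0.001, -0.001]
ft_force: [0.3, 0.3, -0.1]
width: -0.002
```

```bash
python3 - <<'E'
from h import *;from rig import state,capture
s=state();print(fth(s),s["ee_pos"],yaw(s),s["ft_force"],s["time_s"])
c=capture("scene");i=cv2.resize(c["color"][140:290,210:360,::-1],None,fx=4,fy=4);cv2.imwrite("pics/s4.png",i)
print(wheel(c,12))
plan(s,[(*tcp(17),8),(*tcp(24),9)])
E
```

```text
(np.float64(13.765550072556238), np.float64(111.30168905952665)) [554.92310049 -66.10696778 104.84743854] 165.88941097470217 [ 0.33106277  0.30301172 -0.10636821] 6.6
(np.float64(15.44235544026111), np.float64(109.99520809665873), np.float64(1845.0))
-0, -0, 0.01, 0.0008, -0.0001, -0.0001, 1,
-0, -0, 0.01, 0.0008, -0.0001, -0.0001, 1,
-0, -0, 0.01, 0.0008, -0.0001, -0.0001, 1,
-0, -0, 0.01, 0.0008, -0.0001, -0.0001, 1,
-0, -0, 0.01, 0.0008, -0.0001, -0.0001, 1,
-0, -0, 0.01, 0.0008, -0.0001, -0.0001, 1,
-0, -0, 0.01, 0.0008, -0.0001, -0.0001, 1,
-0, -0, 0.01, 0.0008, -0.0001, -0.0001, 1,
-0, 0, 0.014, 0.0015, -0.0001, 0, 1,
-0, 0, 0.014, 0.0015, -0.0002, 0, 1,
-0, 0, 0.014, 0.0015, -0.0002, 0, 1,
-0, 0, 0.014, 0.0015, -0.0002, 0, 1,
-0, 0, 0.014, 0.0015, -0.0002, 0, 1,
-0, 0, 0.014, 0.0015, -0.0002, 0, 1,
-0, 0, 0.014, 0.0015, -0.0003, 0, 1,
-0, 0, 0.014, 0.0015, -0.0003, 0, 1,
-0, 0, 0.014, 0.0015, -0.0003, 0, 1,
```

View pics/s4.png

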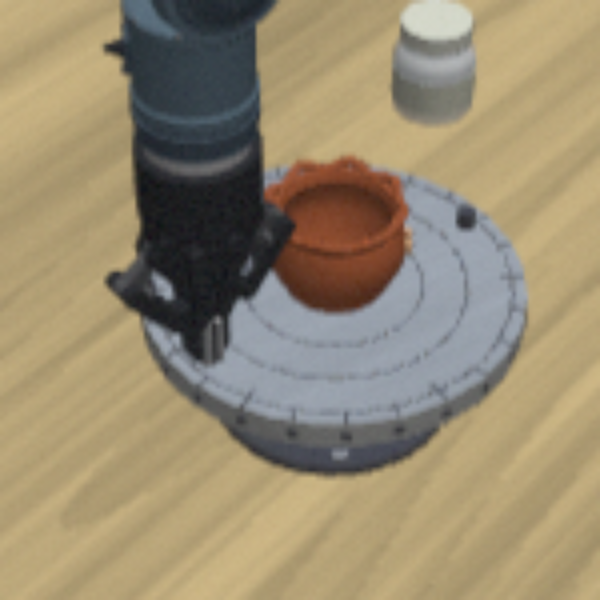

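One click is done: the wheel reads 15.4°. On to the second.

Request:
step_arm(
  moves=[0,0,0.011,0.0012,-0.0002,-0.0001,1,0,0,0.011,0.0012,-0.0002,-0.0001,1,0,0,0.011,0.0012,-0.0002,-0.0001,1,0,0,0.011,0.0012,-0.0002,-0.0001,1,0,0,0.011,0.0012,-0.0002,0,1,0,0,0.011,0.0012,-0.0002,0,1,0,0,0.011,0.0012,-0.0002,0,1,0,0,0.011,0.0012,-0.0002,0,1,0,0,0.011,0.0012,-0.0002,0,1,0,0,0.011,0.0012,-0.0002,0,1],
)

```text
time_s: 7.65
ee_pos: [546.7, -65.8, 106.2]
eef_rot: [0.182, 0.983, -0.002, 0.004]
ft_force: [4.0, -1.3, -2.9]
width: 0.003
```

```bash
cat > st.py <<'E'
import sys
from h import *;from rig import state,capture
s=state();print(fth(s),s["ee_pos"].round(1),"yaw",yaw(s).round(1),tcp(fth(s)[0])[3].round(1),s["ft_force"].round(1),s["time_s"])
c=capture("scene");print("wheel",np.round(wheel(c,float(sys.argv[1])),1))
plan(s,[(*tcp(float(sys.argv[2])),int(sys.argv[3]))])
E
python3 st.py 22 30 10
```

```text
(np.float64(17.905512370545637), np.float64(112.24559787188277)) [546.7 -65.8 106.2] yaw 159.0 160.2 [ 4.  -1.3 -2.9] 7.65
wheel [  19.  110. 1800.]
-0, 0.001, 0.019, 0.0023, -0.0001, 0, 1,
-0, 0.001, 0.019, 0.0023, -0.0001, 0, 1,
-0, 0.001, 0.019, 0.0023, -0.0002, 0, 1,
-0, 0.001, 0.019, 0.0023, -0.0002, 0, 1,
-0, 0.001, 0.019, 0.0023, -0.0002, 0, 1,
-0, 0.001, 0.019, 0.0023, -0.0003, 0, 1,
-0, 0.001, 0.019, 0.0023, -0.0003, 0, 1,
-0, 0.001, 0.019, 0.0023, -0.0004, 0, 1,
-0, 0.001, 0.019, 0.0023, -0.0004, 0, 1,
-0, 0.001, 0.019, 0.0023, -0.0005, 0, 1,
```

Request:
step_arm(
  moves=[0,0,0.01,0.0015,-0.0002,0,1,0,0,0.01,0.0015,-0.0002,0,1,0,0,0.01,0.0015,-0.0002,0,1,0,0,0.01,0.0015,-0.0002,0,1,0,0,0.01,0.0015,-0.0002,0,1,0,0,0.01,0.001,-0.0002,0,1,0,0,0.01,0.001,-0.0002,0,1],
)

```text
time_s: 8.4
ee_pos: [532.2, -61.9, 105.4]
eef_rot: [0.219, 0.976, -0.001, -0.0]
ft_force: [-0.2, 0.4, 0.9]
width: -0.001
```

```bash
python3 st.py 28 30 6
```

```text
(np.float64(25.54102387960822), np.float64(112.1812804293779)) [532.2 -61.9 105.4] yaw 154.6 152.6 [-0.2  0.4  0.9] 8.4
wheel [  31.1  110.1 1916. ]
-0, -0, 0.019, 0.0014, 0, -0.0001, 1,
-0, -0, 0.019, 0.0014, 0, -0.0001, 1,
-0, -0, 0.019, 0.0014, -0, -0.0001, 1,
-0, -0, 0.019, 0.0014, -0, -0.0001, 1,
-0, -0, 0.019, 0.0014, -0.0001, -0.0001, 1,
-0, -0, 0.019, 0.0014, -0.0001, -0.0001, 1,
```

Two clicks are done (31°, and the tracker reads up to about 1° high). On to the third.

Request:
step_arm(
  moves=[0,0,0.016,0.0013,-0.0001,-0.0001,1,0,0,0.016,0.0013,-0.0001,-0.0001,1,0,0,0.016,0.0013,-0.0001,-0.0001,1,0,0,0.016,0.0013,-0.0001,0,1,0,0,0.016,0.0013,-0.0001,0,1,0,0,0.013,0.0013,-0.0001,0,1,0,0,0.013,0.0013,-0.0002,0,1,0,0,0.013,0.0013,-0.0002,0,1,0,0,0.013,0.0013,-0.0002,0,1,0,0,0.013,0.0013,-0.0002,0,1,0,0,0.013,0.0013,-0.0002,0,1,0,0,0.013,0.0013,-0.0002,0,1],
)

```text
time_s: 9.65
ee_pos: [519.6, -57.1, 106.3]
eef_rot: [0.31, 0.951, -0.003, 0.003]
ft_force: [3.2, -2.1, -3.5]
width: 0.004
```

```bash
python3 st.py 34 42 6
```

```text
(np.float64(32.3868241799249), np.float64(112.56983875257893)) [519.6 -57.1 106.3] yaw 143.9 145.7 [ 3.2 -2.1 -3.5] 9.65
wheel [  33.   110.5 1960. ]
-0, 0.001, 0.023, 0.0031, -0.0001, 0, 1,
-0, 0.001, 0.023, 0.0031, -0.0002, 0, 1,
-0, 0.001, 0.023, 0.0031, -0.0002, 0, 1,
-0, 0.001, 0.023, 0.0031, -0.0003, 0, 1,
-0, 0.001, 0.023, 0.0031, -0.0004, 0, 1,
-0, 0.001, 0.023, 0.0031, -0.0005, 0, 1,
```

Request:
step_arm(
  moves=[0,0,0.008,0.0015,-0.0002,0,1,0,0,0.008,0.0015,-0.0002,0,1,0,0,0.008,0.0015,-0.0002,0,1,0,0,0.008,0.0015,-0.0002,0,1,0,0,0.008,0.0015,-0.0002,0,1,0,0,0.008,0.0015,-0.0002,0,1,0,0,0.008,0.001,-0.0002,0,1],
)

```text
time_s: 10.4
ee_pos: [507.5, -50.1, 105.8]
eef_rot: [0.338, 0.941, -0.002, 0.0]
ft_force: [0.0, -0.1, -0.5]
width: -0.003
```

```bash
python3 st.py 42 44 6
```

```text
(np.float64(39.56743378524976), np.float64(112.28868525289293)) [507.5 -50.1 105.8] yaw 140.4 138.6 [ 0.  -0.1 -0.5] 10.4
wheel [  46.1  110.3 1970. ]
-0, 0, 0.018, 0.0014, 0, -0, 1,
-0, 0, 0.018, 0.0014, 0, -0, 1,
-0, 0, 0.018, 0.0014, -0, -0, 1,
-0, 0, 0.018, 0.0014, -0, -0, 1,
-0, 0, 0.018, 0.0014, -0.0001, -0, 1,
-0, 0, 0.018, 0.0014, -0.0001, -0, 1,
```

Three clicks are done. Now the last one, in shorter batches.

Request:
step_arm(
  moves=[0,0,0.016,0.0013,-0.0001,0,1,0,0,0.016,0.0013,-0.0001,0,1,0,0,0.016,0.0013,-0.0001,0,1,0,0,0.016,0.0013,-0.0001,0,1,0,0,0.016,0.0013,-0.0001,0,1,0,0,0.013,0.0013,-0.0001,0,1,0,0,0.013,0.0013,-0.0002,0,1,0,0,0.013,0.0013,-0.0002,0,1,0,0,0.013,0.0013,-0.0002,0,1,0,0,0.013,0.0013,-0.0002,0,1,0,0,0.013,0.0013,-0.0002,0,1,0,0,0.013,0.0013,-0.0002,0,1],
)

```text
time_s: 11.65
ee_pos: [495.5, -41.4, 105.9]
eef_rot: [0.425, 0.905, -0.003, 0.002]
ft_force: [2.1, -3.7, -2.6]
width: -0.001
```

```bash
python3 st.py 49 54 6
```

```text
(np.float64(47.12144969465891), np.float64(112.43859439427115)) [495.5 -41.4 105.9] yaw 129.7 131.0 [ 2.1 -3.7 -2.6] 11.65
wheel [  47.9  110.7 2000. ]
-0, 0.001, 0.016, 0.0022, -0.0001, -0, 1,
-0, 0.001, 0.016, 0.0022, -0.0001, -0, 1,
-0, 0.001, 0.016, 0.0022, -0.0001, -0, 1,
-0, 0.001, 0.016, 0.0022, -0.0002, -0, 1,
-0, 0.001, 0.016, 0.0022, -0.0002, -0, 1,
-0, 0.001, 0.016, 0.0022, -0.0002, -0, 1,
```

Request:
step_arm(
  moves=[0,0,0.009,0.0015,-0.0002,0,1,0,0,0.009,0.0015,-0.0002,0,1,0,0,0.009,0.0015,-0.0002,0,1,0,0,0.009,0.0015,-0.0002,0,1,0,0,0.009,0.0012,-0.0002,0,1],
)

```text
time_s: 12.2
ee_pos: [490.0, -36.1, 105.9]
eef_rot: [0.447, 0.894, -0.003, 0.003]
ft_force: [1.3, -1.9, -1.4]
width: 0.0
```

```bash
python3 st.py 53 56 6
```

```text
(np.float64(50.99897506241339), np.float64(112.2750758462698)) [490.  -36.1 105.9] yaw 126.9 127.1 [ 1.3 -1.9 -1.4] 12.2
wheel [  51.9  110.6 2020. ]
-0, 0.001, 0.014, 0.0016, -0, -0, 1,
-0, 0.001, 0.014, 0.0016, -0, -0, 1,
-0, 0.001, 0.014, 0.0016, -0.0001, -0, 1,
-0, 0.001, 0.014, 0.0016, -0.0001, -0, 1,
-0, 0.001, 0.014, 0.0016, -0.0001, -0, 1,
-0, 0.001, 0.014, 0.0016, -0.0001, -0, 1,
```

Request:
step_arm(
  moves=[0,0,0.008,0.0012,-0.0001,0,1,0,0,0.008,0.0012,-0.0001,0,1,0,0,0,0.0005,0,0,1,0,0,0,0,0,0,1],
)

```text
time_s: 12.65
ee_pos: [485.2, -31.1, 105.6]
eef_rot: [0.454, 0.891, -0.002, -0.0]
ft_force: [-0.1, 0.7, -0.7]
width: -0.002
```

```bash
python3 st.py 58 56 6
```

```text
(np.float64(54.53489213559968), np.float64(112.24083603897631)) [485.2 -31.1 105.6] yaw 125.9 123.6 [-0.1  0.7 -0.7] 12.65
wheel [  60.7  110.8 1984. ]
-0.001, 0, 0.011, 0.0005, 0.0001, -0.0001, 1,
-0.001, 0, 0.011, 0.0005, 0.0001, -0.0001, 1,
-0.001, 0, 0.011, 0.0005, 0.0001, -0.0001, 1,
-0.001, 0, 0.011, 0.0005, 0.0001, -0.0001, 1,
-0.001, 0, 0.011, 0.0005, 0.0001, -0.0001, 1,
-0.001, 0, 0.011, 0.0005, 0.0001, -0.0001, 1,
```

The fourth click has snapped in (60.7°) and the finger is free. I'll back off along −x of the tool, then lift, moving away from the pot.

Request:
step_arm(
  moves=[0,0,0,-0.003,0,0,1,0,0,0,-0.004,-0.001,-0.002,1,0,0,0,-0.002,-0.001,-0.006,1,0,0,0,0,0,-0.012,1,0,0,0,0,0,-0.015,1,0,0,0,0,-0.005,-0.015,1,0,0,0,0,-0.015,-0.015,1,0,0,0,0,-0.02,-0.015,1,0,0,0,0,-0.03,-0.01,1,0,0,0,0,-0.03,-0.01,1,0,0,0,0,-0.03,0,1,0,0,0,0,-0.02,0,1,0,0,0,0,0,0,1,0,0,0,0,0,0,1],
)

```text
time_s: 14.1
ee_pos: [366.9, -134.4, 216.2]
eef_rot: [0.455, 0.89, -0.002, 0.004]
ft_force: [-0.1, -0.1, -0.5]
width: 0.002
```

```bash
python3 - <<'E'
from h import *;from rig import state,capture
s=state();print(s["ee_pos"],s["ft_force"],s["joint_velocities"].round(3),s["time_s"])
c=capture("scene");print("wheel",wheel(c,60))
cv2.imwrite("pics/s5.png",cv2.resize(c["color"][120:350,130:390,::-1],None,fx=3,fy=3))
c=capture("top");cv2.imwrite("pics/t5.png",cv2.resize(c["color"][110:310,180:450,::-1],None,fx=2.8,fy=2.8,interpolation=2))
E
```

```text
[ 366.91305908 -134.44400786  216.23884019] [-0.14032704 -0.14565741 -0.45386976] [-0.016 -0.013  0.     0.008 -0.004 -0.003] 14.1
wheel (np.float64(60.66769277652358), np.float64(110.77711444041852), np.float64(1874.0))
```

View pics/s5.png

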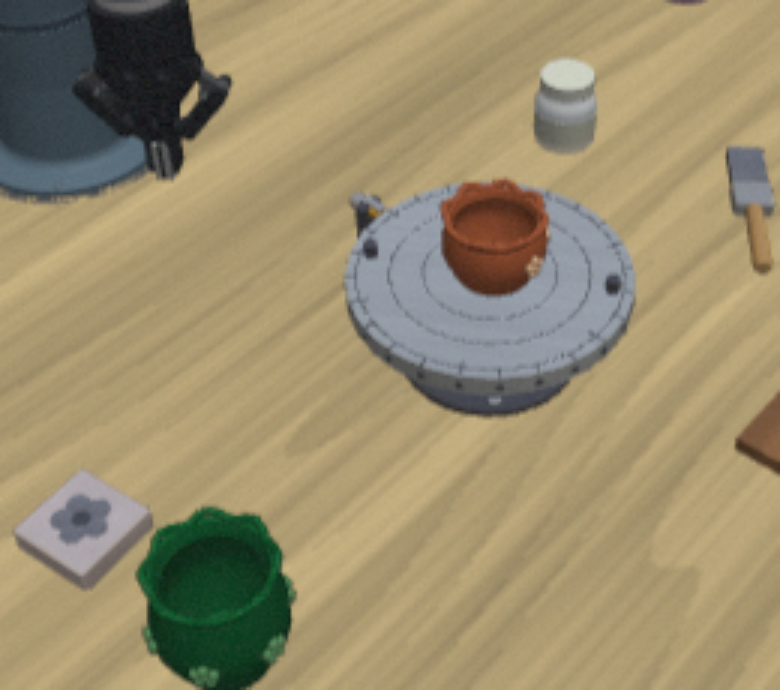

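View pics/t5.png

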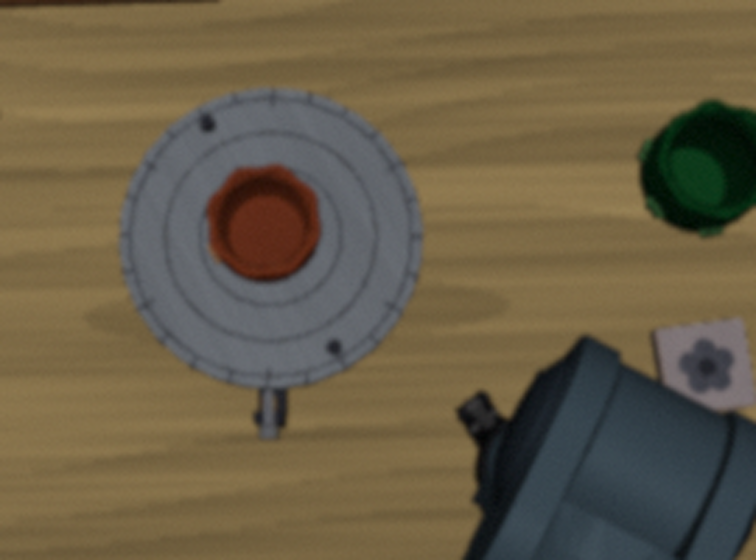

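The top crop has the pins at (207,122) and (334,347). They are 60.6° clockwise in the image from the starting line, with a long rim mark at the pointer (268,375). The pot is in the middle and the arm is clear, so I'm handing in.

```bash
python3 -c "
from rig import finish_job;print(finish_job())"
```

```text
the job is handed in; nothing more can be done
None
```

I turned the wheel four clicks clockwise by pushing pin_right slowly with the shut fingertip. I checked the angle in the pictures after each click, then backed off, lifted clear and handed the job in at about 14 s.

- **Wheel angle:** the scene camera read 60.7° and the top view about 60.6°, against the nominal 60°. The scene tracker read roughly 0.5 to 1° high at each stop, and a long rim mark sits at the pointer, so I take it as resting in the fourth stop.
- **Forces:** the readings between moves stayed under about 6 N. At the end the reading was about 0.5 N, with the arm touching nothing.
- **Pot and bench:** the pot still stands in the middle of the wheel and was not touched. In the last pictures I saw nothing else on the bench moved, judging by eye only.
- **Disagreements:** the free moves overshot by a few mm, which I corrected as I went. When I tried the scene tracker on the starting picture it read −2.2° instead of 0, most likely because it picked up the dark edge of the pot.

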